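# Put the service kit back in its holders

### The arm

A 6-joint arm with a two-finger parallel gripper is mounted at the origin on a cart in front of the work surface, level with it; the furniture and walls round the work are solid. World frame = base frame: x ahead of the robot, y to its left, z up, the work surface at z = 0. Lengths are in m, angles in degrees, forces in N, time in s.
With the tool pointing down it reaches from about 0.325 to 0.85 m from the base axis. Payload 15.5 kg.
Tool frame: the origin (TCP) lies on the centre line of the jaws, within the pads' length; the fingertips stand robot.tip_reach ahead of it and the grasp point (between the pads) lies 6 mm ahead of it (robot.tip_reach is the distance from the TCP to the fingertips, in m); z points along the fingers, y is the line along which they close (so a half turn about z gives the same grasp; the last joint's range is limited). The gripper opens to 91 mm and grips with 3 to 60 N. Pads are 32 mm wide; open, the fingers measure 118 mm over their backs; the gripper's body (76 mm by 178 mm) begins 60 mm behind the grasp point.
Start: joints at [-5.472, 28.281, 77.091, -0, 74.628, -5.472], TCP at [0.625, 0, 0.239] pointing down, gripper open.
Joint ranges: [-166.48, 166.48], [-47.26, 123.95], [12.59, 153.08], [-70.14, 250.14], [6.76, 159.57], [-176.63, 176.63]. Speed limits (degrees/s): [108.29, 108.29, 147.25, 172.46, 172.46, 172.46].

### API

Orientations are given as a 3x3 rotation matrix whose columns are the frame's x, y, z axes.
In Python, from rig import robot gives the robot as it stands.
- The arm moves only by the shell command python3 -m creep 'ROWS' [OPENING] [FORCE]. ROWS is JSON, one flat list of numbers, 6 for each row, row after row: the shift along the tool's x, y, z in m, then the turn, a rotation vector about the tool's x, y, z in degrees. In form: [x, y, z, rx, ry, rz, x, y, z, rx, ry, rz, ...]. A call has exactly 10 rows; each row shifts and turns the commanded pose from where the row before left it, along the tool's axes as they then stand; what a row does not reach is not made up. A row lasts 1/10 s, in which the tool goes at most 50 mm and 8.59 degrees, less where a joint would pass 70% of its speed; a pose out of reach is approached as far as the arm can. A call with a gripper value outside its range is refused whole. OPENING is the opening, from -1 (shut) to 1 (fully open), set as the call begins (- or left out, the last holds). The fingers move at their own pace and stop on an object; FORCE is the grip in N (left out, the last holds). Time passes only in rows, so rows that do not move let the fingers close, or fill a call up. It gives the time, the measured TCP pose, the force, the opening and the grip force at its end, in the units of the state.
- robot.read_state(): the state, without advancing time (a new reading comes with each control period).
- robot.camera(name): name is "scene" or "side" or "wrist"; returns (picture, depth): 420x560x3 uint8, red, green, blue; 420x560 float32, m along the optical axis (not along the pixel's ray), 0 where there is no reading.
- robot.camera_info(name): a dict with "camera_matrix" (3x3 intrinsics, pixels), "rvec" (rotation vector, rad) and "tvec" (3), from world to camera coordinates, as OpenCV has them. Camera axes: x right, y down, z forward; pixel columns grow to the right and rows downward; lengths in m; the calibration is good to about 2 mm. The wrist camera is an equidistant fisheye: a pixel r from the principal point sees the ray r / f radians off the axis. A picture is of the moment at which its call begins: read the wrist's pose just before it. camera_info takes no time and is no camera call; for the wrist camera it gives the pose at the moment of the call.
- robot.close_job(): hands the job in; it is judged then, once.
The state is a dict: "time": time; "qpos": joint angles; "joint_vel": joint speeds; "joint_torque": joint torques, N m; "tcp_pos": TCP position; "tcp_rot": TCP orientation; "contact_force": force on the tool from outside, world axes, zero at the start; "torque": the same for the moment, N m; "opening": opening from 0.0 (shut) to 1.0 (fully open); "grip_force": force on a finger pad.
Only numpy, scipy, OpenCV 4.12 (cv2) and the standard library are available. Lean on these libraries where they do the work, as an engineer would, in place of code of your own. Each camera call takes 0.05 s, during which the arm holds its last target. There are 200 camera calls.

### The job

The nebuliser service is finished; put the kit away in the holders at the left of the bench: the red-and-white box flat in the cradle with the red tabs, the blue-and-white box flat in the cradle with the blue tabs, the green-capped bottle upright in the green well, and the loose kidney dish, turned to match, nested fully home on the stack of kidney dishes. Leave the beaker and the squeeze bottle standing where they are.

Things in the scene. Friction and masses are not known exactly. Their poses are not given: they have to be found in the camera images.
- red_box: loose red-and-white folded card box, 50 x 90 x 34 mm high (x, y, z), 60 g; origin at the centre of its underside, z up, y along its 90 mm length. Grip across the 50 mm width from above.
- blue_box: loose blue-and-white folded card box, 45 x 70 x 30 mm high, 50 g; origin at the centre of its underside, z up, y along its 70 mm length. Grip across the 45 mm width from above.
- green_bottle: loose small white bottle with a green screw cap, 88 mm high, body 44 mm in diameter, to be gripped round it from above with the fingertips about 40 mm above the origin; cap 27 mm in diameter, the top 12 mm; 120 g. Origin at the centre of its underside, z up. Its yaw does not matter.
- kidney_dish: loose white kidney-shaped dish, open side up, 30 mm high, 142 mm long, 110 g. Origin: underside, mid-length, midway between the long sides; z up, y along its length, dented side to -x, bulging side to +x. Within 12 mm of mid-length the long sides are parallel, 59 mm apart over the rim: grip there across x. Rim: upright skirt 20 to 30 mm above the origin; walls below slope in to a 29 mm wide floor.
- dish_stack: fixed stack of two dishes of exactly the loose dish's shape, open side up, rim 40 mm above the origin; origin on the bench, axes as the loose dish's (dent to -x, y lengthwise). Fully home, a nested dish's skirt rests on this rim: its origin is 20 mm above the stack's, its axes point the same ways, play 2 mm; the sloping walls guide it in from 10 mm off. The other way round it does not go down.
- red_cradle: fixed box cradle of folded sheet metal: bare metal base with red tabs, for the red box. Origin on the bench under its centre, z up, y along its length. Base 3 mm thick (a box stands 3 mm above the origin); pocket 58 x 98 mm (x, y) at the base, flared to about 70 x 110 mm at the tab tops, 13 mm above the origin. A 42 mm gap at mid-length of the long sides clears the fingers.
- blue_cradle: fixed box cradle of the same make with blue tabs, for the blue box: pocket 53 x 78 mm (x, y) at the base, flared to about 65 x 90 mm; base 3 mm thick, tab tops 13 mm above the origin, 42 mm finger gaps at mid-length of the long sides. Origin on the bench under its centre, z up, y along its length.
- green_well: fixed round green bottle holder on a grey foot 82 mm in diameter, for the green-capped bottle: well 52 mm wide at its floor, flared to 67 mm at the rim, which is 28 mm above the origin; floor 5 mm above the origin. Origin on the bench under its centre, z up.
- cup: bystander: loose clear plastic beaker standing upright, 58 mm in diameter at the rim, 65 mm high; origin at the centre of its underside, z up. To be left alone.
- squeeze_bottle: bystander: loose white squeeze bottle with a red cap and a bent red spout, 181 mm high, body 62 mm in diameter whose axis is 16 mm from the origin along its y; origin at its underside, z up. To be left alone.

How it is judged:
By the outcome, as a careful person would: the job done as asked, in the order asked, and still so for the second after the job is handed in, with the robot touching nothing.
It also fails if it takes over 115 s, if anything falls off the work surface, if the arm or the gripper's body presses on something with over 40 N, if the wrist force passes 120 N, or if a joint passes its speed limit or range.

## Working session

There is one attempt and no reset: what is moved stays moved. The work goes in short steps, Python scripts to look and compute and a shell command to move; the robot and the scene stay as the last step left them, time stands still between calls to the robot, and variables do not carry over. Pictures are saved under pics/ and viewed, at most 14 in all, crops included, and the job is handed in when it is done.

```bash
mkdir -p pics; ls
python3 - <<'E'
from rig import robot
import cv2,numpy as np
for n in ["scene","side"]:
    p,d=robot.camera(n); cv2.imwrite(f"pics/{n}0.png",p[:,:,::-1]); np.savez(f"{n}0.npz",p=p,d=d)
    i=robot.camera_info(n); print(n,{k:np.round(v,4).tolist() for k,v in i.items()}, (d==0).mean())
print(robot.tip_reach, robot.read_state())
E
```

```text
pics
scene {'camera_matrix': [[398.0498, 0.0, 280.2393], [0.0, 398.0498, 216.8457], [0.0, 0.0, 1.0]], 'rvec': [2.0281, -1.0616, 0.4843], 'tvec': [-0.3439, 0.3295, 0.7861]} 0.003869047619047619
side {'camera_matrix': [[522.3031, 0.0, 274.3821], [0.0, 522.3031, 214.6089], [0.0, 0.0, 1.0]], 'rvec': [0.2673, -2.5473, 1.5695], 'tvec': [0.5538, 0.0811, 1.182]} 0.01344812925170068
0.025 {'time': 0.1, 'qpos': array([-5.47257317e+00,  2.83121869e+01,  7.71227521e+01,  2.20695597e-03,
        7.46276470e+01, -5.47126061e+00]), 'joint_vel': array([-0.0305311 , -0.12972182, -0.11770415, -0.05138425, -0.15780113,
        0.05153964]), 'joint_torque': array([ 1.53078610e-03, -8.80241275e+01, -3.82546771e+01,  7.07121310e-02,
        4.82549379e-02, -5.43761678e-05]), 'tcp_pos': array([6.24698038e-01, 3.53430745e-05, 2.38393410e-01]), 'tcp_rot': array([[ 3.32160723e-05,  9.99999412e-01, -1.08381006e-03],
       [ 9.99999989e-01, -3.30631159e-05,  1.41146092e-04],
       [ 1.41110175e-04, -1.08381474e-03, -9.99999403e-01]]), 'contact_force': array([ 0.37786282,  1.00991514, -0.60940999]), 'torque': array([0.09491055, 0.03007386, 0.01560004]), 'grip_force': 0.0, 'opening': 1.0000856076608824}
```

View pics/scene0.png

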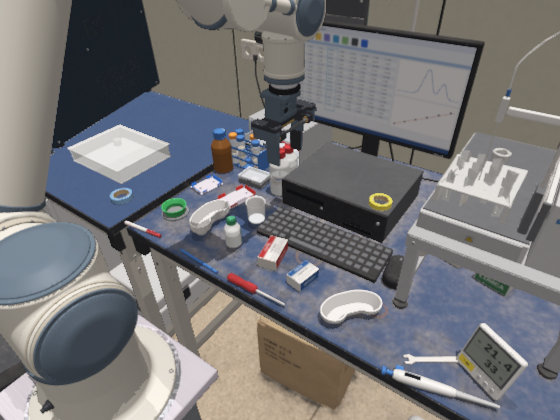

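View pics/side0.png

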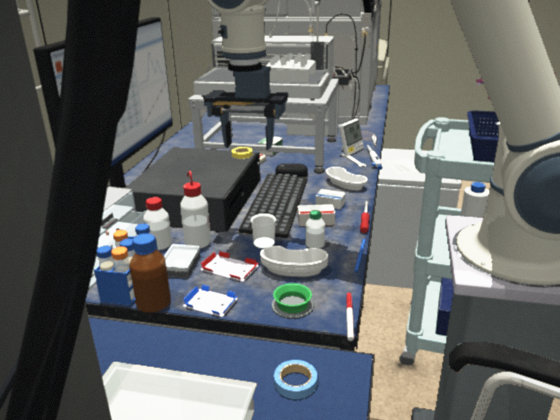

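The scene view shows the red box at (273,252), blue box (302,275), green bottle (232,232), loose dish (350,307), stack (210,216), red cradle (236,196), blue cradle (206,186), green well (174,208) and beaker (256,210). The side view shows the same holders close up: red cradle (230,266), blue cradle (211,301), stack (293,262), well (293,298).

```bash
cat > h.py <<'E'
import numpy as np,cv2
from rig import robot
def load(n,k=0):
    z=np.load(f"{n}{k}.npz"); return z['p'],z['d']
def cam(n):
    i=robot.camera_info(n); R=cv2.Rodrigues(np.array(i['rvec'],float))[0]; return np.array(i['camera_matrix']),R,np.array(i['tvec']).ravel()
def cloud(n,d):
    K,R,t=cam(n); v,u=np.mgrid[:420,:560]
    c=np.dstack([(u-K[0,2])/K[0,0],(v-K[1,2])/K[1,1],np.ones(u.shape)])*d[...,None]
    return (c-t)@R
def rayz(n,uv,z):
    K,R,t=cam(n); uv=np.atleast_2d(uv).astype(float); r=np.c_[(uv-K[:2,2])/K[0,0],np.ones(len(uv))]@R; c=-R.T@t
    return c+r*((z-c[2])/r[:,2])[:,None]
E
python3 - <<'E'
from h import *
for n in ["scene","side"]:
    p,d=load(n); W=cloud(n,d); K,R,t=cam(n); print(n,"cam",-R.T@t)
    pts=dict(scene=dict(red=(273,247),blue=(304,273),gb=(232,219),dish=(350,303),stack=(208,217),rc=(236,196),bc=(206,186),gw=(174,208),cup=(256,210),sq=(280,185),desk=(180,240),kb=(320,240)),
     side=dict(red=(317,209),blue=(330,197),gb=(315,214),dish=(346,182),stack=(293,262),rc=(230,266),bc=(211,301),gw=(293,298),cup=(263,230),sq=(194,215),amber=(150,270)))[n]
    for k,(u,v) in pts.items(): print(k,W[v,u].round(3))
    hsv=cv2.cvtColor(p,cv2.COLOR_RGB2HSV); 
    H,S,V=[hsv[...,i].astype(int) for i in range(3)]
    ws=(W[...,0]>.3)&(W[...,0]<.9)&(W[...,1]>-.5)&(W[...,1]<.75)&(d>0)
    for c,m in dict(red=((H<8)|(H>172))&(S>130)&(V>90),green=(H>50)&(H<80)&(S>110)&(V>60),blue=(H>100)&(H<115)&(S>150)&(V>110),white=(S<60)&(V>150)).items():
        nc,L,st,ce=cv2.connectedComponentsWithStats((m&ws).astype(np.uint8))
        for i in range(1,nc):
            if st[i,4]>=25:
                q=W[L==i]; print(n,c,st[i].tolist(),"med",np.median(q,0).round(3),"lo",np.percentile(q,3,axis=0).round(3),"hi",np.percentile(q,97,axis=0).round(3))
E
```

```text
scene cam [-0.12580801 -0.53074775  0.73977315]
red [ 0.475 -0.063  0.034]
blue [ 0.443 -0.179  0.034]
gb [0.455 0.053 0.089]
dish [ 0.448 -0.303  0.002]
stack [0.49  0.187 0.013]
rc [0.626 0.194 0.006]
bc [0.614 0.314 0.006]
gw [0.47  0.312 0.006]
cup [0.557 0.056 0.053]
sq [0.709 0.081 0.043]
desk [0.381 0.193 0.   ]
kb [ 0.586 -0.139  0.015]
scene red [280, 144, 13, 15, 110] med [0.774 0.103 0.127] lo [0.719 0.074 0.105] hi [0.821 0.134 0.167]
scene red [245, 185, 10, 10, 34] med [0.675 0.178 0.01 ] lo [0.666 0.155 0.005] hi [0.682 0.201 0.013]
scene red [147, 229, 14, 8, 50] med [0.353 0.271 0.01 ] lo [0.349 0.248 0.001] hi [0.358 0.293 0.015]
scene red [268, 236, 7, 7, 28] med [ 0.494 -0.041  0.036] lo [ 0.483 -0.047  0.034] hi [ 0.508 -0.035  0.037]
scene red [277, 243, 11, 24, 38] med [ 0.469 -0.091  0.024] lo [ 0.444 -0.097  0.011] hi [ 0.515 -0.079  0.03 ]
scene red [259, 249, 7, 8, 30] med [ 0.44  -0.054  0.035] lo [ 0.43  -0.061  0.033] hi [ 0.451 -0.046  0.037]
scene red [227, 273, 30, 20, 235] med [ 0.345 -0.062  0.019] lo [ 0.339 -0.1    0.007] hi [ 0.355 -0.024  0.023]
[... 9695 characters left out ...]
74 0.334 0.001] lo [ 0.864  0.324 -0.001] hi [0.881 0.343 0.003]
side white [188, 288, 45, 29, 753] med [0.624 0.324 0.004] lo [0.588 0.289 0.001] hi [0.661 0.357 0.007]
side white [281, 296, 23, 9, 145] med [0.467 0.292 0.006] lo [0.447 0.278 0.004] hi [0.485 0.304 0.008]
side white [320, 298, 19, 18, 137] med [0.397 0.288 0.   ] lo [ 0.38   0.265 -0.001] hi [0.407 0.314 0.002]
side white [346, 308, 8, 30, 202] med [0.349 0.342 0.01 ] lo [ 0.341  0.3   -0.   ] hi [0.359 0.382 0.013]
side white [102, 361, 155, 59, 7100] med [0.577 0.61  0.056] lo [0.47  0.568 0.053] hi [0.68  0.658 0.058]
side white [279, 363, 33, 25, 129] med [0.418 0.499 0.018] lo [0.395 0.476 0.001] hi [0.445 0.527 0.02 ]
```

Run:
```python
from h import *
P=[];C=[]
im=np.zeros((450,800,3),np.uint8)
for n in ["side","scene"]:
    p,d=load(n); W=cloud(n,d); m=(d>0); P.append(W[m]);C.append(p[m])
P=np.vstack(P);C=np.vstack(C)
np.savez("cl.npz",P=P,C=C)
o=np.argsort(P[:,2]); o=o[P[o,2]<.2]
u=((.40-P[o,1])*1000).round().astype(int); v=((.78-P[o,0])*1000).round().astype(int)
k=(u>=1)&(u<799)&(v>=1)&(v<449)
for a,b,c in zip(u[k],v[k],C[o][k]): im[b-1:b+2,a-1:a+2]=c[::-1]
cv2.imwrite("pics/ortho.png",im)
def sel(x,y,r,z0,z1): return P[(np.hypot(P[:,0]-x,P[:,1]-y)<r)&(P[:,2]>z0)&(P[:,2]<z1)]
def rect(q):
    # 1mm occupancy, clean, minAreaRect
    (c,s,a)=cv2.minAreaRect((q[:,:2]*1000).astype(np.float32)); return np.round(c,1),np.round(s,1),round(a,1)
for nm,a in dict(red=(.473,-.067,.07,.030,.042),blue=(.445,-.178,.06,.026,.038),dish=(.43,-.31,.1,.024,.036),stack=(.49,.18,.1,.034,.046),cap=(.455,.06,.03,.08,.095)).items():
    q=sel(*a); print(nm,len(q),rect(q),np.median(q,0).round(3))
    if nm=='cap': print(q.mean(0))
    np.save(nm+".npy",q)
    for s in (0,1):
        pass
```

```text
red 803 (array([472.3, -61.6]), array([93.1, 57.1]), 14.1) [ 0.471 -0.064  0.035]
blue 646 (array([ 449.8, -167.8]), array([53.9, 72.3]), 79.7) [ 0.448 -0.169  0.031]
dish 780 (array([ 427. , -308.9]), array([ 77.9, 147.4]), 51.2) [ 0.428 -0.311  0.029]
stack 867 (array([479. , 168.4]), array([143.5, 113.6]), 42.6) [0.485 0.17  0.039]
cap 154 (array([455.5,  61.1]), array([30.7, 25.8]), 82.3) [0.454 0.063 0.088]
[0.45482422 0.06201179 0.08689924]
```

View pics/ortho.png

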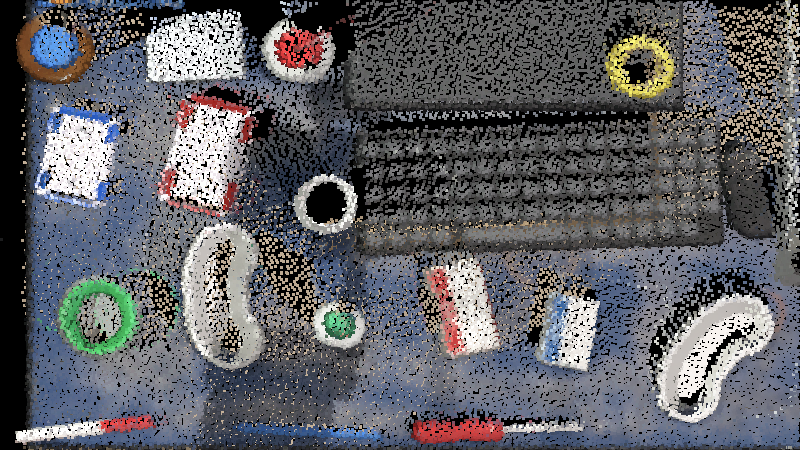

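The orthographic plot of the depth points shows the red box at (462,306), blue box (568,330), bottle (339,324), loose dish (715,355, bulge to upper left), stack (222,295, bulge left), red cradle (208,155), blue cradle (78,155), well (98,315).

```bash
cat > fit.py <<'E'
from h import *
z=np.load("cl.npz");P=z['P'];C=z['C']
hsv=cv2.cvtColor(C[None],cv2.COLOR_RGB2HSV)[0].astype(int);H,S,V=hsv.T
red=((H<10)|(H>170))&(S>110); blue=(H>98)&(H<120)&(S>130)&(V>100); green=(H>45)&(H<85)&(S>90); white=(S<70)&(V>110)
def sel(m,x,y,r,z0,z1): return P[m&(np.hypot(P[:,0]-x,P[:,1]-y)<r)&(P[:,2]>z0)&(P[:,2]<z1)][:,:2]*1000
def blob(q,k=5):
    o=q.min(0)-10; im=np.zeros((q.max(0)-o+12).astype(int),np.uint8)
    ij=(q-o).round().astype(int); im[ij[:,0],ij[:,1]]=255
    im=cv2.morphologyEx(im,cv2.MORPH_CLOSE,np.ones((k,k))); im=cv2.morphologyEx(im,cv2.MORPH_OPEN,np.ones((3,3)))
    cs=cv2.findContours(im,cv2.RETR_EXTERNAL,cv2.CHAIN_APPROX_NONE)[0]
    return o,im,max(cs,key=cv2.contourArea)
def rect(q,k=5):
    o,im,c=blob(q,k); c=(c[:,0,::-1]+o).astype(np.float32); return c,cv2.minAreaRect(c)
def R(r): return [round(float(x),1) for x in (*r[0],*r[1],r[2])]
E
python3 - <<'E'
from fit import *
al=np.ones(len(P),bool)
print("red",R(rect(sel(al,.472,-.064,.06,.031,.04))[1])); print("blue",R(rect(sel(al,.447,-.173,.05,.027,.037))[1]))
for nm,a,m in (("dish",(.428,-.31,.085,.022,.035),al),("stack",(.48,.178,.085,.032,.045),white)):
    q=sel(m,*a); c,r=rect(q,9); print(nm,R(r))
    b=cv2.boxPoints(r); e=[b[1]-b[0],b[2]-b[1]]; y=max(e,key=np.linalg.norm); y=y/np.linalg.norm(y); x=np.array([y[1],-y[0]])
    if x[1]<0: x,y=-x,-y   # bulge towards +y world for both
    rc=np.array(r[0])
    s=(q-rc)@np.c_[x,y]
    print(" xdir deg",np.degrees(np.arctan2(x[1],x[0])))
    for l in (-60,-50,-40,-30,-20,-10,0,10,20,30,40,50,60):
        k=abs(s[:,1]-l)<5
        if k.sum(): print("  ",l,k.sum(),np.percentile(s[k,0],[2,10,50,90,98]).round(1))
    print("  y ext",np.percentile(s[:,1],[1,99]).round(1))
for nm,m,a in (("rc",red,(.626,.192,.075,.004,.017)),("bc",blue,(.622,.322,.062,.004,.017))):
    q=sel(m,*a); r=cv2.minAreaRect(q.astype(np.float32)); print(nm,len(q),R(r))
    mw=P[(np.hypot(P[:,0]-a[0],P[:,1]-a[1])<.065)&white&(P[:,2]<.008)&(P[:,2]>0)][:,:2]*1000; print("  base",R(rect(mw)[1]))
for nm,m,a in (("well",green,(.468,.305,.06,.022,.034)),("cap",green,(.455,.062,.03,.07,.095)),("bottle",al,(.455,.062,.035,.02,.07))):
    q=sel(m,*a); A=np.c_[q,np.ones(len(q))]; s=np.linalg.lstsq(A,(q**2).sum(1),rcond=None)[0]; c=s[:2]/2; print(nm,len(q),c.round(1),"r",np.sqrt(s[2]+c@c).round(1), "circ",[np.round(v,1) for v in cv2.minEnclosingCircle(q.astype(np.float32))])
E
```

```text
red [472.1, -62.6, 92.0, 54.8, 13.2]
blue [448.9, -168.1, 51.5, 69.7, 80.5]
dish [426.8, -308.7, 77.5, 147.2, 51.6]
 xdir deg 51.5627
   -60 80 [-35.6 -32.1  -2.9  13.4  17.7]
   -50 58 [-37.7 -36.7  12.5  22.6  25.3]
   -40 55 [-38.4 -37.2  20.1  28.4  29.1]
   -30 60 [-36.2 -34.5  22.4  31.7  33.4]
   -20 46 [-29.2 -28.3 -16.5  34.   37. ]
   -10 58 [-26.6 -25.7  25.4  33.9  37.4]
   0 54 [-26.6 -25.2   4.4  32.4  37.2]
   10 58 [-26.3 -24.7  25.7  34.1  36.2]
   20 63 [-30.6 -27.   24.2  31.8  37.4]
   30 63 [-36.4 -34.7  21.1  32.6  34.3]
   40 58 [-37.8 -37.4  17.4  28.6  32.3]
   50 69 [-36.3 -35.4  14.5  24.9  30.3]
   60 69 [-32.6 -31.1   4.2  14.5  21.4]
  y ext [-71.5  70.3]
stack [483.7, 178.4, 143.2, 77.1, 4.4]
 xdir deg 94.351074
   -60 80 [-29.3 -26.7 -10.8  19.3  22.7]
   -50 77 [-37.  -33.5  14.6  26.7  28.8]
   -40 63 [-38.4 -35.9  19.3  31.5  32.6]
   -30 77 [-35.4 -32.4  21.4  34.3  36.6]
   -20 72 [-30.2 -27.5 -16.2  35.3  37.3]
   -10 64 [-25.5 -24.3   6.6  36.9  38.1]
   0 73 [-25.7 -22.8 -12.8  36.1  37.7]
   10 63 [-25.7 -23.7  25.3  36.5  38.1]
   20 62 [-26.8 -23.5   5.5  36.8  37.6]
   30 72 [-35.  -30.8 -19.7  33.3  35.3]
   40 68 [-37.3 -34.1 -25.1  30.1  32. ]
   50 69 [-37.8 -34.2 -23.6  25.9  27.2]
   60 78 [-31.7 -28.8 -17.7  17.7  19.9]
  y ext [-69.8  70. ]
rc 302 [625.8, 193.1, 78.2, 114.2, 74.4]
  base [628.6, 206.4, 99.8, 102.3, 82.9]
bc 243 [623.9, 322.9, 71.0, 95.7, 78.2]
  base [609.4, 312.0, 99.4, 107.2, 76.0]
well 453 [463.  301.9] r 33.1 circ [array([463.5, 299.7]), np.float64(40.6)]
cap 145 [455.6  61.2] r 11.1 circ [array([456.1,  61.3]), np.float64(16.3)]
bottle 668 [456.9  60.6] r 21.3 circ [array([455.2,  61.8]), np.float64(26.1)]
```

```bash
python3 -m creep '[0.023,-0.0065,-0.006,0,0,0,0.023,-0.0065,-0.006,0,0,0,0.023,-0.0065,-0.006,0,0,0,0.023,-0.0065,-0.006,0,0,0,0.023,-0.0065,-0.006,0,0,0,0.023,-0.0065,-0.006,0,0,0,0.023,-0.0065,-0.006,0,0,0,0.023,-0.0065,-0.006,0,0,0,0.023,-0.0065,-0.006,0,0,0,0.023,-0.0065,-0.006,0,0,0]' 1 30
python3 - <<'E'
from h import *
import json
i=robot.camera_info("wrist"); p,d=robot.camera("wrist"); i2=robot.camera_info("wrist")
cv2.imwrite("pics/w0.png",p[:,:,::-1]); np.savez("wrist0.npz",p=p,d=d,K=i['camera_matrix'],rvec=i['rvec'],tvec=i['tvec'])
print(i,i2['tvec'],robot.read_state()['tcp_pos'])
E
```

```text
time: 1.1
tcp_pos: [0.5595, 0.2309, 0.2989]
tcp_rot: [[-0.0, 1.0, -0.001], [1.0, 0.0, -0.0], [-0.0, -0.001, -1.0]]
contact_force: [-0.3, 0.6, -0.4]
opening: 1.0
grip_force: 0.0
{'camera_matrix': array([[325.1922621 ,   0.        , 273.87646759],
       [  0.        , 325.1922621 , 202.50938348],
       [  0.        ,   0.        ,   1.        ]]), 'rvec': array([-2.87850808e+00,  6.23903061e-04,  4.57374386e-04]), 'tvec': array([-0.56008963,  0.17844541,  0.50932002])} [-0.56001324  0.18105428  0.51017297] [0.55880873 0.23395334 0.29989024]
```

View pics/w0.png

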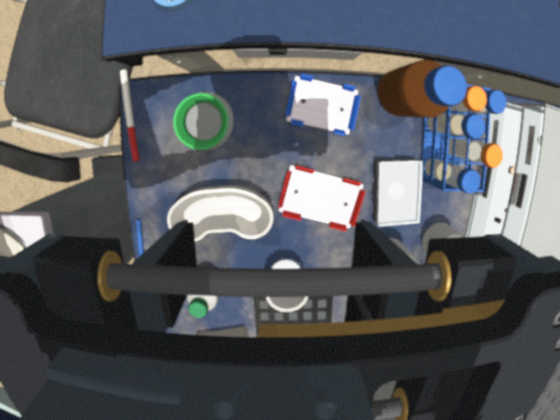

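The wrist view shows the red cradle with its four corner tabs around (321,198), blue cradle (322,104), well (202,122), stack (220,212, bulge up-image = +y), beaker (288,285).

```bash
cat >> h.py <<'E'
def wload(k):
    z=np.load(f"wrist{k}.npz"); return z['p'],z['d'],(z['K'],cv2.Rodrigues(z['rvec'])[0],z['tvec'].ravel())
def wray(c,uv,z):
    K,R,t=c; uv=np.atleast_2d(uv).astype(float); a=(uv-K[:2,2])/K[0,0]; th=np.linalg.norm(a,axis=1)+1e-9
    r=np.c_[a/th[:,None]*np.sin(th)[:,None],np.cos(th)]@R; o=-R.T@t
    return (o+r*((z-o[2])/r[:,2])[:,None])[:,:2]*1000
E
python3 - <<'E'
from h import *
p,d,c=wload(0); h=cv2.cvtColor(p,cv2.COLOR_RGB2HSV); H,S,V=[h[...,i].astype(int) for i in range(3)]
vv,uu=np.mgrid[:420,:560]
def box(u0,v0,u1,v1): return (uu>=u0)&(uu<=u1)&(vv>=v0)&(vv<=v1)
def px(m): return np.c_[uu[m],vv[m]]
red=((H<10)|(H>170))&(S>110); blue=(H>100)&(H<122)&(S>130)&(V>110); green=(H>45)&(H<85)&(S>90); white=(S<60)&(V>140)
def RR(q):
    r=cv2.minAreaRect(q.astype(np.float32)); return np.round([*r[0],*r[1],r[2]],1)
for nm,col,b in (("rc",red,box(272,158,370,236)),("bc",blue,box(280,70,364,140))):
    m=col&b
    q=wray(c,px(m),.008); print(nm,m.sum(),RR(q))
    # corner tab centroids by k-means
    _,l,ce=cv2.kmeans(q.astype(np.float32),4,None,(3,50,.01),5,cv2.KMEANS_PP_CENTERS)
    ce=ce[np.argsort(np.arctan2(*(ce-ce.mean(0)).T))]; print(ce.round(1).tolist(),ce.mean(0)); e=np.roll(ce,-1,0)-ce; print(np.degrees(np.arctan2(e[:,1],e[:,0])).round(1),np.linalg.norm(e,axis=1).round(1))
    k=(white)&b; n,L,st,_=cv2.connectedComponentsWithStats(k.astype(np.uint8)); i=1+np.argmax(st[1:,4]); print(" base",RR(wray(c,px(L==i),.003)))
m=green&box(165,85,240,155); cs=max(cv2.findContours(m.astype(np.uint8),0,cv2.CHAIN_APPROX_NONE)[0],key=cv2.contourArea)[:,0]
q=wray(c,cs,.028); print("well",cv2.fitEllipse(q.astype(np.float32)))
m=(V>125)&(S<60)&box(160,180,278,244); n,L,st,_=cv2.connectedComponentsWithStats(m.astype(np.uint8)); i=1+np.argmax(st[1:,4]); print(st[i]); q=wray(c,px(L==i),.040); print("stack",RR(q))
E
```

```text
rc 681 [628.  191.7  75.8 117.8  75.9]
[[579.7000122070312, 176.3000030517578], [587.4000244140625, 224.60000610351562], [676.7999877929688, 200.89999389648438], [664.2000122070312, 158.10000610351562]] [627.0186  189.98134]
[  80.9  -14.9 -106.5  167.8] [48.9 92.5 44.6 86.4]
 base [628.1 197.1  82.1 112.4  74.5]
bc 535 [626.  323.1  70.2  95.9  78.6]
[[583.9000244140625, 312.8999938964844], [594.5999755859375, 353.0], [667.2000122070312, 335.20001220703125], [661.7999877929688, 298.1000061035156]] [626.91736 324.81897]
[ 75.1 -13.8 -98.3 169.2] [41.5 74.8 37.5 79.3]
 base [626.  322.6  65.8  90.6  79.2]
well ((464.22625732421875, 301.296630859375), (72.08210754394531, 73.73946380615234), 24.51511573791504)
[ 166  187  108   56 4267]
stack [485.8 178.7 146.8  74.2   3.7]
```

```bash
cat > plan.py <<'E'
import sys
from h import *
# plan.py x y z psi : shift in present tool axes (mm), turn left about tool z (deg), tilt
x,y,z,psi=map(float,sys.argv[1:5]); s=robot.read_state(); R=s['tcp_rot']
t=R.T@(np.array([x,y,z])-s['tcp_pos']); a=np.radians(psi)
Rt=np.array([[-np.sin(a),np.cos(a),0],[np.cos(a),np.sin(a),0],[0,0,-1.]])
rv=np.degrees(cv2.Rodrigues(R.T@Rt)[0].ravel())
print("pos",s['tcp_pos'].round(4),"shift mm",(t*1000).round(1),"rotvec",rv.round(2),"q",s['qpos'].round(0),"t",round(s['time'],1),"F",s['contact_force'].round(1),"open",round(s['opening'],3),"grip",round(s['grip_force'],1))
E
python3 -m creep '[-0.0422,-0.0125,0.0214,0,0,0,-0.0422,-0.0125,0.0214,0,0,0,-0.0422,-0.0125,0.0214,0,0,0,-0.0422,-0.0125,0.0214,0,0,0,-0.0422,-0.0125,0.0214,0,0,0,-0.0422,-0.0125,0.0214,0,0,0,-0.0422,-0.0125,0.0214,0,0,0,0,0,0,0,0,-8,0,0,0,0,0,-8,0,0,0,0,0,-8]' 1 20
python3 -m creep '[0,0,0,0,0,-8,0,0,0,0,0,-8,0,0,0,0,0,-8,0,0,0,0,0,-8,0,0,0,0,0,-8,0,0,0,0,0,-8,0,0,0,0,0,-8,0,0,0,0,0,-8,0,0,0,0,0,-8,0,0,0,0,0,-8]'
python3 plan.py .472 -.0635 .039 104
```

```text
time: 2.15
tcp_pos: [0.4721, -0.066, 0.1488]
tcp_rot: [[-0.411, 0.912, -0.001], [0.912, 0.411, 0.0], [0.001, -0.001, -1.0]]
contact_force: [-0.2, 0.2, 1.0]
opening: 1.0
grip_force: 0.0
time: 3.15
tcp_pos: [0.4723, -0.0655, 0.149]
tcp_rot: [[-0.969, -0.247, -0.0], [-0.247, 0.969, 0.0], [0.0, 0.0, -1.0]]
contact_force: [-0.1, 1.5, -0.3]
opening: 1.003
grip_force: 0.0
pos [ 0.4723 -0.0655  0.149 ] shift mm [ -0.2   2.  110. ] rotvec [ 0.01 -0.02  0.33] q [ -15.   24.  104.    0.   53. -119.] t 3.1 F [-0.1  1.5 -0.3] open 1.003 grip 0.0
```

```bash
python3 -m creep '[0,0.002,0.016,0,0,0,0,0,0.016,0,0,0,0,0,0.016,0,0,0,0,0,0.016,0,0,0,0,0,0.015,0,0,0,0,0,0.012,0,0,0,0,0,0.010,0,0,0,0,0,0.009,0,0,0,0,0,0,0,0,0,0,0,0,0,0,0]'
python3 -m creep '[0,0,0,0,0,0,0,0,0,0,0,0,0,0,0,0,0,0,0,0,0,0,0,0,0,0,0,0,0,0,0,0,0,0,0,0,0,0,0,0,0,0,0,0,0,0,0,0,0,0,0,0,0,0,0,0,0,0,0,0]' -1 15
python3 plan.py .472 -.0635 .039 104
```

```text
time: 4.15
tcp_pos: [0.472, -0.0635, 0.0392]
tcp_rot: [[-0.97, -0.242, -0.0], [-0.242, 0.97, 0.0], [0.0, 0.0, -1.0]]
contact_force: [0.7, 0.5, 0.9]
opening: 0.996
grip_force: 0.0
time: 5.15
tcp_pos: [0.4721, -0.0635, 0.0392]
tcp_rot: [[-0.97, -0.242, 0.0], [-0.242, 0.97, -0.0], [-0.0, -0.0, -1.0]]
contact_force: [-0.5, 0.6, 4.4]
opening: 0.547
grip_force: 15.0
pos [ 0.4721 -0.0635  0.0392] shift mm [ 0.1 -0.   0.2] rotvec [-0.    0.01 -0.  ] q [ -15.   35.  109.    0.   36. -119.] t 5.2 F [-0.5  0.6  4.4] open 0.547 grip 15.0
```

```bash
python3 -m creep '[0,0,-0.01,0,0,0,0,0,-0.02,0,0,0,0,0,-0.025,0,0,0,0,0,-0.025,0,0,0,0,0,-0.025,0,0,0,0,0,-0.025,0,0,0,0,0,0,0,0,7,0,0,0,0,0,7,0,0,0,0,0,7,0,0,0,0,0,7]'
python3 plan.py .627 .192 .042 76
```

```text
time: 6.15
tcp_pos: [0.4718, -0.0634, 0.1697]
tcp_rot: [[-0.969, 0.247, 0.0], [0.247, 0.969, -0.0], [-0.0, -0.0, -1.0]]
contact_force: [-0.3, 0.0, -0.1]
opening: 0.547
grip_force: 15.0
pos [ 0.4718 -0.0634  0.1697] shift mm [-87.4 285.8 127.8] rotvec [-0.    0.01 -0.29] q [-15.  22. 103.  -0.  56. -91.] t 6.2 F [-0.3  0.  -0.1] open 0.547 grip 15.0
```

```bash
python3 -m creep '[-0.0109,0.0357,0,0,0,0,-0.0109,0.0357,0,0,0,0,-0.0109,0.0357,0,0,0,0,-0.0109,0.0357,0,0,0,0,-0.0109,0.0357,0,0,0,0,-0.0109,0.0357,0,0,0,0,-0.0109,0.0357,0,0,0,0,-0.0109,0.0357,0,0,0,0,0,0,0.02,0,0,0,0,0,0.02,0,0,0]'
python3 -m creep '[0,0,0.02,0,0,0,0,0,0.01,0,0,0,0,0,0,0,0,0,0,0,0,0,0,0,0,0,0,0,0,0,0,0,0,0,0,0,0,0,0,0,0,0,0,0,0,0,0,0,0,0,0,0,0,0,0,0,0,0,0,0]'
python3 plan.py .627 .192 .042 76
python3 - <<'E'
from h import *
i=robot.camera_info("wrist"); p,d=robot.camera("wrist")
np.savez("wrist1.npz",p=p,d=d,K=i['camera_matrix'],rvec=i['rvec'],tvec=i['tvec'])
q,_=robot.camera("side")
cv2.imwrite("pics/w1.png",np.hstack([p,cv2.resize(q[150:350,140:340],(420,420))])[:,:,::-1][:, :,:][:,0:980])
im=cv2.imread("pics/w1.png"); cv2.imwrite("pics/w1.png",cv2.resize(im,(798,342)))
E
```

```text
time: 7.15
tcp_pos: [0.6261, 0.1937, 0.1294]
tcp_rot: [[-0.971, 0.24, 0.001], [0.24, 0.971, 0.0], [-0.001, 0.001, -1.0]]
contact_force: [-0.5, -0.2, -0.8]
opening: 0.55
grip_force: 15.0
time: 8.15
tcp_pos: [0.6257, 0.1926, 0.0992]
tcp_rot: [[-0.97, 0.242, 0.0], [0.242, 0.97, -0.0], [-0.0, 0.0, -1.0]]
contact_force: [-0.4, 0.1, 0.1]
opening: 0.548
grip_force: 15.0
pos [0.6257 0.1926 0.0992] shift mm [-1.4 -0.2 57.2] rotvec [0. 0. 0.] q [ 12.  39.  81.  -0.  60. -64.] t 8.2 F [-0.4  0.1  0.1] open 0.548 grip 15.0
```

View pics/w1.png

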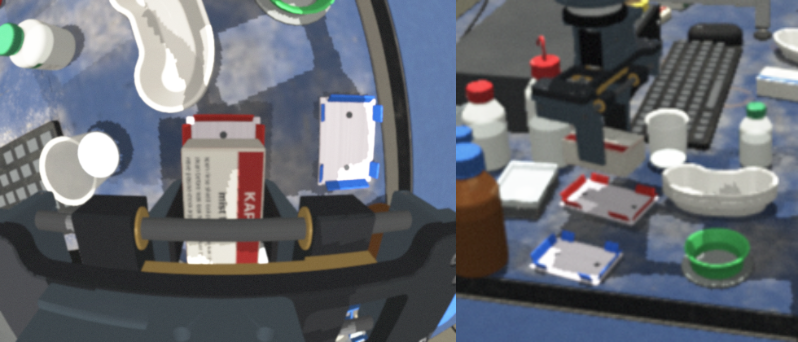

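The held red box sits straight over the red cradle: tabs show evenly on both sides at (185,130) and (262,130) in the wrist half. Lower and release.

```bash
python3 -m creep '[-0.001,0,0.01,0,0,0,0,0,0.012,0,0,0,0,0,0.010,0,0,0,0,0,0.008,0,0,0,0,0,0.006,0,0,0,0,0,0.005,0,0,0,0,0,0.003,0,0,0,0,0,0.002,0,0,0,0,0,0,0,0,0,0,0,0,0,0,0]'
python3 plan.py .627 .192 .042 76
```

```text
time: 9.25
tcp_pos: [0.6268, 0.1924, 0.0434]
tcp_rot: [[-0.97, 0.242, 0.0], [0.242, 0.97, 0.0], [-0.0, 0.0, -1.0]]
contact_force: [0.3, -0.3, 0.2]
opening: 0.547
grip_force: 15.0
pos [0.6268 0.1924 0.0434] shift mm [-0.3 -0.3  1.4] rotvec [0.01 0.02 0.  ] q [ 12.  43.  82.   0.  54. -64.] t 9.2 F [ 0.3 -0.3  0.2] open 0.547 grip 15.0
```

```bash
python3 -m creep '[0,0,0.0012,0,0,0,0,0,0,0,0,0,0,0,0,0,0,0,0,0,0,0,0,0,0,0,0,0,0,0,0,0,0,0,0,0,0,0,0,0,0,0,0,0,0,0,0,0,0,0,0,0,0,0,0,0,0,0,0,0]'
python3 -m creep '[0,0,0,0,0,0,0,0,0,0,0,0,0,0,0,0,0,0,0,0,0,0,0,0,0,0,0,0,0,0,0,0,0,0,0,0,0,0,-0.03,0,0,0,0,0,-0.03,0,0,0,0,0,-0.03,0,0,0,0,0,-0.03,0,0,0]' 1
python3 plan.py .4485 -.169 .13 80.5
```

```text
time: 10.25
tcp_pos: [0.6269, 0.1924, 0.0422]
tcp_rot: [[-0.97, 0.242, 0.001], [0.242, 0.97, 0.0], [-0.001, 0.0, -1.0]]
contact_force: [0.2, 0.2, 4.5]
opening: 0.546
grip_force: 15.0
time: 11.25
tcp_pos: [0.6266, 0.1923, 0.1631]
tcp_rot: [[-0.97, 0.242, -0.0], [0.242, 0.97, -0.0], [0.0, -0.0, -1.0]]
contact_force: [0.3, 0.8, 0.5]
opening: 1.005
grip_force: 0.0
pos [0.6266 0.1923 0.1631] shift mm [  85.4 -393.6   33.1] rotvec [-0.  -0.  -4.5] q [ 12.  35.  77.  -0.  68. -64.] t 11.2 F [0.3 0.8 0.5] open 1.005 grip 0.0
```

```bash
python3 -m creep '[0.0095,-0.0437,0,0,0,0,0.0095,-0.0437,0,0,0,0,0.0095,-0.0437,0,0,0,0,0.0095,-0.0437,0,0,0,0,0.0095,-0.0437,0,0,0,0,0.0095,-0.0437,0,0,0,0,0.0095,-0.0437,0,0,0,0,0.0095,-0.0437,0,0,0,0,0.0095,-0.0437,0,0,0,0,0,0,0.03,0,0,-4.5]'
python3 -m creep '[0,0,0.025,0,0,0,0,0,0.01,0,0,0,0,0,0,0,0,0,0,0,0,0,0,0,0,0,0,0,0,0,0,0,0,0,0,0,0,0,0,0,0,0,0,0,0,0,0,0,0,0,0,0,0,0,0,0,0,0,0,0]'
python3 plan.py .4485 -.169 .039 80.5
python3 - <<'E'
from h import *
i=robot.camera_info("wrist"); p,d=robot.camera("wrist")
np.savez("wrist2.npz",p=p,d=d,K=i['camera_matrix'],rvec=i['rvec'],tvec=i['tvec'])
q,_=robot.camera("side")
cv2.imwrite("pics/w2.png",cv2.resize(np.hstack([p,cv2.resize(q[200:340,160:300],(420,420))])[:,:,::-1],(798,342)))
E
```

```text
time: 12.25
tcp_pos: [0.4487, -0.1735, 0.1342]
tcp_rot: [[-0.986, 0.169, 0.005], [0.169, 0.986, -0.004], [-0.006, -0.003, -1.0]]
contact_force: [0.8, -0.0, -1.4]
opening: 1.002
grip_force: 0.0
time: 13.25
tcp_pos: [0.4486, -0.1686, 0.097]
tcp_rot: [[-0.986, 0.165, 0.0], [0.165, 0.986, 0.0], [-0.0, 0.0, -1.0]]
contact_force: [0.4, -0.4, 0.2]
opening: 1.001
grip_force: 0.0
pos [ 0.4486 -0.1686  0.097 ] shift mm [ 0.  -0.4 58. ] rotvec [ 0.  0. -0.] q [ -28.   29.  106.    0.   45. -108.] t 13.2 F [ 0.4 -0.4  0.2] open 1.001 grip 0.0
```

View pics/w2.png

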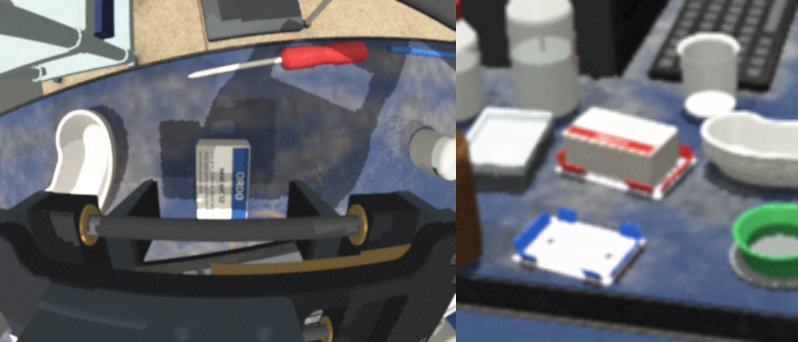

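The red box is seated flat in its cradle (625,145 in the right half). The blue box lies squarely between the fingers at (222,178).

```bash
python3 -m creep '[0,0,0.012,0,0,0,0,0,0.012,0,0,0,0,0,0.012,0,0,0,0,0,0.010,0,0,0,0,0,0.008,0,0,0,0,0,0.004,0,0,0,0,0,0,0,0,0,0,0,0,0,0,0,0,0,0,0,0,0,0,0,0,0,0,0]'
python3 -m creep '[0,0,0,0,0,0,0,0,0,0,0,0,0,0,0,0,0,0,0,0,0,0,0,0,0,0,0,0,0,0,0,0,0,0,0,0,0,0,0,0,0,0,0,0,0,0,0,0,0,0,0,0,0,0,0,0,0,0,0,0]' -1 15
python3 -m creep '[0,0,-0.01,0,0,0,0,0,-0.02,0,0,0,0,0,-0.025,0,0,0,0,0,-0.025,0,0,0,0,0,-0.025,0,0,0,0,0,-0.025,0,0,0,0,0,0,0,0,2,0,0,0,0,0,0,0,0,0,0,0,0,0,0,0,0,0,0]'
python3 plan.py .6255 .323 .042 78.5
```

```text
time: 14.35
tcp_pos: [0.4488, -0.1687, 0.0393]
tcp_rot: [[-0.986, 0.165, 0.001], [0.165, 0.986, -0.0], [-0.001, -0.0, -1.0]]
contact_force: [-0.2, -0.2, 0.5]
opening: 0.999
grip_force: 0.0
time: 15.35
tcp_pos: [0.4486, -0.1686, 0.0389]
tcp_rot: [[-0.986, 0.165, 0.0], [0.165, 0.986, -0.0], [-0.0, -0.0, -1.0]]
contact_force: [0.3, 0.1, 0.2]
opening: 0.489
grip_force: 15.0
time: 16.35
tcp_pos: [0.4482, -0.1684, 0.1686]
tcp_rot: [[-0.98, 0.199, -0.001], [0.199, 0.98, 0.0], [0.001, 0.0, -1.0]]
contact_force: [0.5, -0.2, 0.3]
opening: 0.492
grip_force: 15.0
pos [ 0.4482 -0.1684  0.1686] shift mm [-76.2 516.8 126.7] rotvec [ 0.02 -0.06  0.04] q [ -28.   22.  102.    0.   56. -106.] t 16.4 F [ 0.5 -0.2  0.3] open 0.492 grip 15.0
```

```bash
python3 -m creep '[-0.0064,0.0431,0,0,0,0,-0.0064,0.0431,0,0,0,0,-0.0064,0.0431,0,0,0,0,-0.0064,0.0431,0,0,0,0,-0.0064,0.0431,0,0,0,0,-0.0064,0.0431,0,0,0,0,-0.0064,0.0431,0,0,0,0,-0.0064,0.0431,0,0,0,0,-0.0064,0.0431,0,0,0,0,-0.0064,0.0431,0,0,0,0]'
python3 -m creep '[-0.006,0.0431,0,0,0,0,-0.006,0.0429,0,0,0,0,0,0,0.02,0,0,0,0,0,0.02,0,0,0,0,0,0.02,0,0,0,0,0,0.01,0,0,0,0,0,0,0,0,0,0,0,0,0,0,0,0,0,0,0,0,0,0,0,0,0,0,0]'
python3 plan.py .6255 .323 .042 78.5
python3 - <<'E'
from h import *
i=robot.camera_info("wrist"); p,d=robot.camera("wrist")
q,_=robot.camera("side")
cv2.imwrite("pics/w3.png",cv2.resize(np.hstack([p,cv2.resize(q[200:340,150:290],(420,420))])[:,:,::-1],(798,342)))
E
```

```text
time: 17.35
tcp_pos: [0.5972, 0.2428, 0.1682]
tcp_rot: [[-0.98, 0.199, -0.001], [0.199, 0.98, -0.0], [0.001, -0.001, -1.0]]
contact_force: [0.1, -0.7, -0.9]
opening: 0.494
grip_force: 15.0
time: 18.35
tcp_pos: [0.6266, 0.323, 0.0999]
tcp_rot: [[-0.98, 0.199, 0.001], [0.199, 0.98, 0.001], [-0.001, 0.001, -1.0]]
contact_force: [-0.7, -0.1, -0.5]
opening: 0.494
grip_force: 15.0
pos [0.6266 0.323  0.0999] shift mm [ 1.1 -0.2 57.9] rotvec [ 0.05  0.07 -0.  ] q [ 22.  42.  72.  -0.  65. -56.] t 18.4 F [-0.7 -0.1 -0.5] open 0.494 grip 15.0
```

View pics/w3.png

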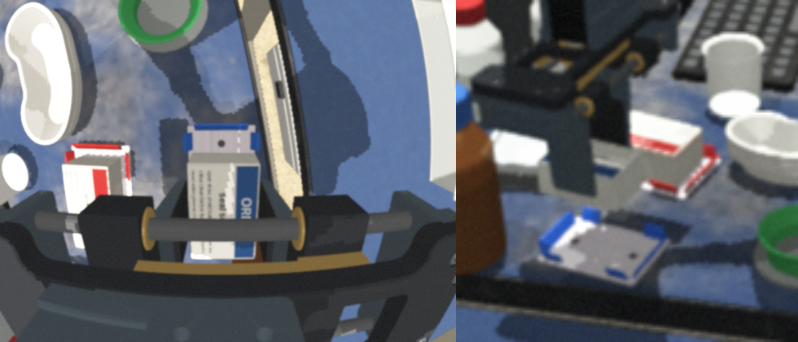

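The blue box is straight over its cradle (tabs at (190,130) and (256,128) on either side), with clear space to the red box and amber bottle.

```bash
python3 -m creep '[0.001,0,0.01,0,0,0,0,0,0.012,0,0,0,0,0,0.010,0,0,0,0,0,0.008,0,0,0,0,0,0.006,0,0,0,0,0,0.005,0,0,0,0,0,0.003,0,0,0,0,0,0.003,0,0,0,0,0,0,0,0,0,0,0,0,0,0,0]'
python3 plan.py .6255 .323 .042 78.5
```

```text
time: 19.45
tcp_pos: [0.6253, 0.3231, 0.0421]
tcp_rot: [[-0.98, 0.199, 0.0], [0.199, 0.98, 0.0], [-0.0, 0.0, -1.0]]
contact_force: [0.1, 0.4, 0.2]
opening: 0.497
grip_force: 15.0
pos [0.6253 0.3231 0.0421] shift mm [-0.2 -0.   0.1] rotvec [ 0.01  0.02 -0.  ] q [ 22.  46.  75.  -0.  59. -56.] t 19.4 F [0.1 0.4 0.2] open 0.497 grip 15.0
```

```bash
python3 -m creep '[0,0,0,0,0,0,0,0,0,0,0,0,0,0,0,0,0,0,0,0,0,0,0,0,0,0,0,0,0,0,0,0,0,0,0,0,0,0,-0.03,0,0,0,0,0,-0.03,0,0,0,0,0,-0.03,0,0,0,0,0,-0.03,0,0,0]' 1
python3 plan.py .4555 .0615 .15 78.5
```

```text
time: 20.45
tcp_pos: [0.625, 0.323, 0.1631]
tcp_rot: [[-0.98, 0.199, -0.0], [0.199, 0.98, -0.0], [0.0, -0.0, -1.0]]
contact_force: [0.4, 0.1, -0.6]
opening: 1.002
grip_force: 0.0
pos [0.625  0.323  0.1631] shift mm [ 114.  -290.    13.2] rotvec [-0.01 -0.01  0.  ] q [ 22.  39.  70.  -0.  72. -56.] t 20.4 F [ 0.4  0.1 -0.6] open 1.002 grip 0.0
```

```bash
python3 -m creep '[0.0143,-0.0363,0,0,0,0,0.0143,-0.0363,0,0,0,0,0.0143,-0.0363,0,0,0,0,0.0143,-0.0363,0,0,0,0,0.0142,-0.0362,0,0,0,0,0.0142,-0.0362,0,0,0,0,0.0142,-0.0362,0,0,0,0,0.0142,-0.0362,0,0,0,0,0,0,0,0,0,0,0,0,0,0,0,0]'
python3 -m creep '[0,0,0,0,0,0,0,0,0,0,0,0,0,0,0,0,0,0,0,0,0,0,0,0,0,0,0,0,0,0,0,0,0,0,0,0,0,0,0,0,0,0,0,0,0,0,0,0,0,0,0,0,0,0,0,0,0,0,0,0]'
python3 plan.py .4555 .0615 .065 78.5
python3 - <<'E'
from h import *
i=robot.camera_info("wrist"); p,d=robot.camera("wrist")
np.savez("wrist4.npz",p=p,d=d,K=i['camera_matrix'],rvec=i['rvec'],tvec=i['tvec'])
q,_=robot.camera("side")
cv2.imwrite("pics/w4.png",cv2.resize(np.hstack([p,cv2.resize(q[200:340,150:290],(420,420))])[:,:,::-1],(798,342)))
p,d,c=wload(4); h=cv2.cvtColor(p,cv2.COLOR_RGB2HSV); m=((h[...,0]>45)&(h[...,0]<85)&(h[...,1]>90)).astype(np.uint8)
n,L,st,ce=cv2.connectedComponentsWithStats(m)
for k in range(1,n):
    if st[k,4]>60:
        v,u=np.where(L==k); print(st[k],ce[k],[round(float(x),1) for x in wray(c,ce[k:k+1],.085)[0]])
E
```

```text
time: 21.45
tcp_pos: [0.4557, 0.0612, 0.1623]
tcp_rot: [[-0.98, 0.201, 0.001], [0.201, 0.98, 0.0], [-0.001, 0.0, -1.0]]
contact_force: [0.0, 0.0, 0.1]
opening: 0.999
grip_force: 0.0
time: 22.45
tcp_pos: [0.4556, 0.0616, 0.1619]
tcp_rot: [[-0.98, 0.199, 0.0], [0.199, 0.98, -0.0], [-0.0, -0.0, -1.0]]
contact_force: [-0.5, -0.5, -0.7]
opening: 1.003
grip_force: 0.0
pos [0.4556 0.0616 0.1619] shift mm [ 0.1 -0.1 96.9] rotvec [-0.  0. -0.] q [  0.  21. 105.  -0.  54. -78.] t 22.4 F [-0.5 -0.5 -0.7] open 1.003 grip 0.0
[ 469  128   57   71 2005] [501.24438903 163.57805486] [448.6, 255.8]
[256 204  33  36 943] [272.04135737 221.61081654] [457.4, 60.4]
```

View pics/w4.png

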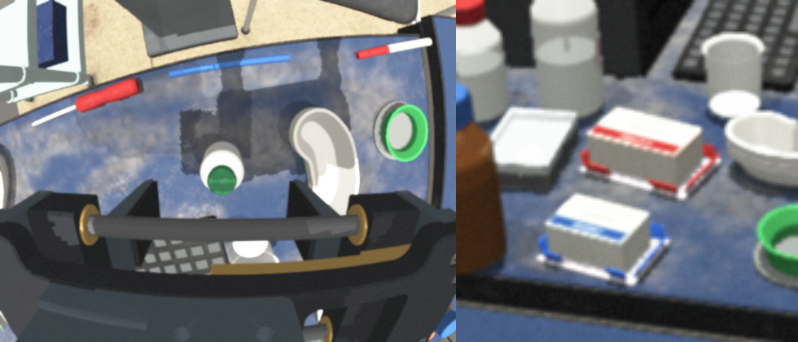

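Both boxes sit flat in their cradles; the bottle cap at (222,180) is centred between the fingers, and the stack's lobe (315,150) is clear of the right finger.

```bash
python3 -m creep '[0,0,0.015,0,0,0,0,0,0.018,0,0,0,0,0,0.018,0,0,0,0,0,0.018,0,0,0,0,0,0.014,0,0,0,0,0,0.010,0,0,0,0,0,0.004,0,0,0,0,0,0,0,0,0,0,0,0,0,0,0,0,0,0,0,0,0]'
python3 -m creep '[0,0,0,0,0,0,0,0,0,0,0,0,0,0,0,0,0,0,0,0,0,0,0,0,0,0,0,0,0,0,0,0,0,0,0,0,0,0,0,0,0,0,0,0,0,0,0,0,0,0,0,0,0,0,0,0,0,0,0,0]' -1 20
python3 -m creep '[0,0,-0.01,0,0,0,0,0,-0.02,0,0,0,0,0,-0.02,0,0,0,0,0,-0.02,0,0,0,0,0,-0.02,0,0,0,0,0,-0.01,0,0,0,0,0,0,0,0,0,0,0,0,0,0,0,0,0,0,0,0,0,0,0,0,0,0,0]'
python3 plan.py .464 .3015 .071 78.5
```

```text
time: 23.55
tcp_pos: [0.4559, 0.0616, 0.0654]
tcp_rot: [[-0.98, 0.199, 0.001], [0.199, 0.98, 0.0], [-0.001, 0.0, -1.0]]
contact_force: [0.1, 0.6, 0.1]
opening: 1.003
grip_force: 0.0
time: 24.55
tcp_pos: [0.4556, 0.0616, 0.0649]
tcp_rot: [[-0.98, 0.199, -0.0], [0.199, 0.98, -0.0], [0.0, -0.0, -1.0]]
contact_force: [1.1, -0.5, -0.6]
opening: 0.481
grip_force: 20.0
time: 25.55
tcp_pos: [0.4552, 0.0616, 0.1642]
tcp_rot: [[-0.98, 0.199, -0.001], [0.199, 0.98, -0.0], [0.001, -0.0, -1.0]]
contact_force: [-0.4, -0.2, -0.6]
opening: 0.477
grip_force: 20.0
pos [0.4552 0.0616 0.1642] shift mm [ 39.1 236.9  93.2] rotvec [-0.02 -0.08  0.  ] q [  0.  21. 105.  -0.  54. -78.] t 25.6 F [-0.4 -0.2 -0.6] open 0.477 grip 20.0
```

```bash
python3 -m creep '[0.0049,0.0296,0,0,0,0,0.0049,0.0296,0,0,0,0,0.0049,0.0296,0,0,0,0,0.0049,0.0296,0,0,0,0,0.0049,0.0296,0,0,0,0,0.0049,0.0296,0,0,0,0,0.0049,0.0296,0,0,0,0,0.0048,0.0297,0,0,0,0,0,0,0.01,0,0,0,0,0,0.02,0,0,0]'
python3 -m creep '[0,0,0.01,0,0,0,0,0,0,0,0,0,0,0,0,0,0,0,0,0,0,0,0,0,0,0,0,0,0,0,0,0,0,0,0,0,0,0,0,0,0,0,0,0,0,0,0,0,0,0,0,0,0,0,0,0,0,0,0,0]'
python3 plan.py .464 .3015 .071 78.5
```

```text
time: 26.55
tcp_pos: [0.4648, 0.3024, 0.1347]
tcp_rot: [[-0.98, 0.198, 0.001], [0.198, 0.98, 0.001], [-0.001, 0.001, -1.0]]
contact_force: [-0.0, 0.2, -0.8]
opening: 0.481
grip_force: 20.0
time: 27.55
tcp_pos: [0.4645, 0.3016, 0.1249]
tcp_rot: [[-0.98, 0.199, -0.0], [0.199, 0.98, -0.0], [0.0, -0.0, -1.0]]
contact_force: [0.2, -0.2, -2.0]
opening: 0.479
grip_force: 20.0
pos [0.4645 0.3016 0.1249] shift mm [ 0.5 -0.2 53.9] rotvec [-0. -0.  0.] q [ 27.  31.  94.   0.  55. -52.] t 27.6 F [ 0.2 -0.2 -2. ] open 0.479 grip 20.0
```

```bash
python3 -m creep '[0,0,0.01,0,0,0,0,0,0.01,0,0,0,0,0,0.010,0,0,0,0,0,0.008,0,0,0,0,0,0.006,0,0,0,0,0,0.004,0,0,0,0,0,0.003,0,0,0,0,0,0.0025,0,0,0,0,0,0,0,0,0,0,0,0,0,0,0]'
python3 plan.py .464 .3015 .070 78.5
```

```text
time: 28.55
tcp_pos: [0.4646, 0.3016, 0.0716]
tcp_rot: [[-0.98, 0.199, 0.0], [0.199, 0.98, 0.0], [-0.0, 0.0, -1.0]]
contact_force: [0.0, -0.3, -0.9]
opening: 0.483
grip_force: 20.0
pos [0.4646 0.3016 0.0716] shift mm [ 0.6 -0.2  1.6] rotvec [0.01 0.01 0.  ] q [ 27.  35.  97.  -0.  48. -52.] t 28.6 F [ 0.  -0.3 -0.9] open 0.483 grip 20.0
```

```bash
python3 -m creep '[0,0,0.0014,0,0,0,0,0,0,0,0,0,0,0,0,0,0,0,0,0,0,0,0,0,0,0,0,0,0,0,0,0,0,0,0,0,0,0,0,0,0,0,0,0,0,0,0,0,0,0,0,0,0,0,0,0,0,0,0,0]'
python3 -m creep '[0,0,0,0,0,0,0,0,0,0,0,0,0,0,0,0,0,0,0,0,0,0,0,0,0,0,0,0,0,0,0,0,0,0,0,0,0,0,-0.02,0,0,0,0,0,-0.03,0,0,0,0,0,-0.03,0,0,0,0,0,-0.02,0,0,0]' 1
python3 plan.py .430 -.3045 .16 51.6
```

```text
time: 29.55
tcp_pos: [0.4645, 0.3016, 0.07]
tcp_rot: [[-0.98, 0.199, -0.0], [0.199, 0.98, -0.0], [0.0, -0.0, -1.0]]
contact_force: [0.1, 0.1, -0.7]
opening: 0.479
grip_force: 20.0
time: 30.55
tcp_pos: [0.4649, 0.3017, 0.172]
tcp_rot: [[-0.98, 0.199, 0.001], [0.199, 0.98, 0.001], [-0.001, 0.001, -1.0]]
contact_force: [0.1, -0.7, -0.3]
opening: 1.001
grip_force: 0.0
pos [0.4649 0.3017 0.172 ] shift mm [ -86.6 -601.    11.5] rotvec [ 0.07  0.06 26.9 ] q [ 27.  27.  92.  -0.  61. -52.] t 30.6 F [ 0.1 -0.7 -0.3] open 1.001 grip 0.0
```

```bash
python3 -m creep '[-0.0058,-0.0401,0,0,0,0,-0.0058,-0.0401,0,0,0,0,-0.0058,-0.0401,0,0,0,0,-0.0058,-0.0401,0,0,0,0,-0.0058,-0.0401,0,0,0,0,-0.0058,-0.0401,0,0,0,0,-0.0058,-0.0401,0,0,0,0,-0.0058,-0.0401,0,0,0,0,-0.0058,-0.0401,0,0,0,0,-0.0058,-0.0401,0,0,0,0]'
python3 -m creep '[-0.0058,-0.0401,0,0,0,0,-0.0058,-0.0401,0,0,0,0,-0.0058,-0.04,0,0,0,0,-0.0056,-0.04,0,0,0,0,-0.0056,-0.04,0,0,0,0,0,0,0,0,0,7,0,0,0,0,0,7,0,0,0,0,0,7,0,0,0,0,0,6,0,0,0,0,0,0]'
python3 -m creep '[0,0,0.0,0,0,0,0,0,0,0,0,0,0,0,0,0,0,0,0,0,0,0,0,0,0,0,0,0,0,0,0,0,0,0,0,0,0,0,0,0,0,0,0,0,0,0,0,0,0,0,0,0,0,0,0,0,0,0,0,0]'
python3 plan.py .430 -.3045 .043 51.6
python3 - <<'E'
from h import *
i=robot.camera_info("wrist"); p,d=robot.camera("wrist")
np.savez("wrist5.npz",p=p,d=d,K=i['camera_matrix'],rvec=i['rvec'],tvec=i['tvec'])
q,_=robot.camera("side")
cv2.imwrite("pics/w5.png",cv2.resize(np.hstack([p,cv2.resize(q[200:340,200:340],(420,420))])[:,:,::-1],(798,342)))
E
```

```text
time: 31.55
tcp_pos: [0.4411, -0.1046, 0.1702]
tcp_rot: [[-0.98, 0.199, 0.0], [0.199, 0.98, -0.0], [-0.0, -0.0, -1.0]]
contact_force: [1.2, -0.2, 1.0]
opening: 1.0
grip_force: 0.0
time: 32.55
tcp_pos: [0.4294, -0.3048, 0.17]
tcp_rot: [[-0.781, 0.624, -0.0], [0.624, 0.781, 0.0], [0.0, -0.0, -1.0]]
contact_force: [-0.1, 0.7, 1.3]
opening: 0.998
grip_force: 0.0
time: 33.55
tcp_pos: [0.4295, -0.3049, 0.17]
tcp_rot: [[-0.783, 0.623, -0.0], [0.623, 0.783, 0.0], [0.0, 0.0, -1.0]]
contact_force: [-0.5, -0.4, -0.8]
opening: 0.999
grip_force: 0.0
pos [ 0.4295 -0.3049  0.17  ] shift mm [-1.00e-01  6.00e-01  1.27e+02] rotvec [ 0.  -0.  -0.1] q [-42.  25.  96.  -0.  59. -93.] t 33.5 F [-0.5 -0.4 -0.8] open 0.999 grip 0.0
```

View pics/w5.png

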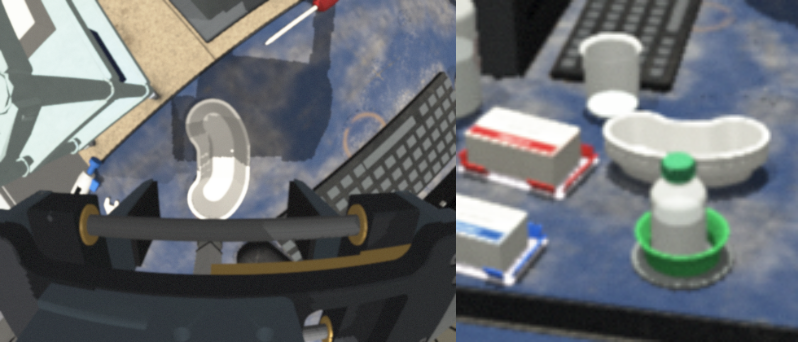

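The bottle stands in the green well. The whole loose dish is visible at (218,158), so I measure it again from this view.

Run:
```python
from h import *
p,d,c=wload(5); h=cv2.cvtColor(p,cv2.COLOR_RGB2HSV)
m=((h[...,1]<70)&(h[...,2]>105)).astype(np.uint8); m[:, :215]=0; m[:,320:]=0; m[:110]=0; m[280:]=0
n,L,st,_=cv2.connectedComponentsWithStats(m); i=1+np.argmax(st[1:,4]); print(st[i])
k=cv2.morphologyEx((L==i).astype(np.uint8),cv2.MORPH_CLOSE,np.ones((15,15))) if 0 else (L==i).astype(np.uint8)
ct=max(cv2.findContours(k,0,cv2.CHAIN_APPROX_NONE)[0],key=cv2.contourArea)[:,0]
q=wray(c,ct,.028); r=cv2.minAreaRect(q.astype(np.float32)); print(r)
b=cv2.boxPoints(r); y=max(b[1]-b[0],b[2]-b[1],key=np.linalg.norm); y=y/np.linalg.norm(y); x=np.array([y[1],-y[0]])
if x[1]<0:x,y=-x,-y
s=(q-np.array(r[0]))@np.c_[x,y]; print("xdir",np.degrees(np.arctan2(x[1],x[0])))
for l in (-50,-20,-10,0,10,20,50):
    t=s[abs(s[:,1]-l)<3,0]; print(l,t[t<0].mean().round(1),t[t>0].mean().round(1))
t=s[abs(s[:,1])<10,0]; mid=(t[t<0].mean()+t[t>0].mean())/2; print("origin",np.array(r[0])+mid*x)
```

```text
[  215   120   105   150 12031]
((429.29949951171875, -308.99456787109375), (100.56580352783203, 144.08377075195312), 48.138999938964844)
xdir 48.139004
-50 -50.1 42.4
-20 -50.1 48.0
-10 -50.2 47.0
0 -39.2 46.0
10 -26.3 39.9
20 -30.6 33.3
50 -38.4 21.6
origin [ 431.02925744 -307.06407886]
```

Run:
```python
from h import *
p,d,c=wload(5); h=cv2.cvtColor(p,cv2.COLOR_RGB2HSV)
for S0,V0 in ((40,110),(30,120),(25,100)):
    m=((h[...,1]<S0)&(h[...,2]>V0)).astype(np.uint8); m[:, :226]=0; m[:,314:]=0; m[:115]=0; m[275:]=0
    m=cv2.morphologyEx(m,cv2.MORPH_OPEN,np.ones((5,5)))
    n,L,st,_=cv2.connectedComponentsWithStats(m); i=1+np.argmax(st[1:,4]); print(st[i])
    ct=max(cv2.findContours((L==i).astype(np.uint8),0,cv2.CHAIN_APPROX_NONE)[0],key=cv2.contourArea)[:,0]
    q=wray(c,ct,.028); r=cv2.minAreaRect(q.astype(np.float32)); print(np.round([*r[0],*r[1],r[2]],1))
    b=cv2.boxPoints(r); y=max(b[1]-b[0],b[2]-b[1],key=np.linalg.norm); y=y/np.linalg.norm(y); x=np.array([y[1],-y[0]])
    if x[1]<0:x,y=-x,-y
    s=(q-np.array(r[0]))@np.c_[x,y]
    t=s[abs(s[:,1])<10,0]; print(t[t<0].mean(),t[t>0].mean()); mid=(t[t<0].mean()+t[t>0].mean())/2; print("origin",np.array(r[0])+mid*x)
```

```text
[  226   121    88   149 10246]
[ 430.5 -307.7   83.1  143.1   48.7]
-27.932939589816613 38.01173196147011
origin [ 433.77830839 -303.93211216]
[ 226  121   88  149 9938]
[ 430.4 -307.4   82.5  142.2   48.2]
-27.516811951790714 37.608948921133454
origin [ 433.71214056 -303.62925553]
[ 228  120   86  150 9844]
[ 430.3 -307.2   80.9  143.7   49.4]
-28.017771605836874 36.451293970489836
origin [ 433.01733635 -303.97486069]
```

```bash
python3 -m creep '[-0.001,0.0015,0.018,0,0,1,0,0,0.02,0,0,0,0,0,0.02,0,0,0,0,0,0.02,0,0,0,0,0,0.02,0,0,0,0,0,0.015,0,0,0,0,0,0.01,0,0,0,0,0,0.005,0,0,0,0,0,0,0,0,0,0,0,0,0,0,0]'
python3 -m creep '[0,0,0,0,0,0,0,0,0,0,0,0,0,0,0,0,0,0,0,0,0,0,0,0,0,0,0,0,0,0,0,0,0,0,0,0,0,0,0,0,0,0,0,0,0,0,0,0,0,0,0,0,0,0,0,0,0,0,0,0]' -1 20
python3 -m creep '[0,0,-0.005,0,0,0,0,0,-0.01,0,0,0,0,0,-0.02,0,0,0,0,0,-0.025,0,0,0,0,0,-0.025,0,0,0,0,0,-0.025,0,0,0,0,0,-0.01,0,0,0,0,0,0,0,0,0,0,0,0,0,0,0,0,0,0,0,0,0]'
python3 plan.py .484 .1847 .15 94
python3 - <<'E'
from h import *
i=robot.camera_info("wrist"); p,d=robot.camera("wrist")
np.savez("wrist6.npz",p=p,d=d,K=i['camera_matrix'],rvec=i['rvec'],tvec=i['tvec'])
cv2.imwrite("pics/w6.png",p[:,:,::-1])
E
```

```text
time: 34.65
tcp_pos: [0.4315, -0.3045, 0.0425]
tcp_rot: [[-0.772, 0.636, 0.0], [0.636, 0.772, -0.0], [-0.001, -0.0, -1.0]]
contact_force: [1.5, -0.6, -0.0]
opening: 0.998
grip_force: 0.0
time: 35.65
tcp_pos: [0.4313, -0.3043, 0.0421]
tcp_rot: [[-0.772, 0.636, 0.0], [0.636, 0.772, -0.0], [-0.0, 0.0, -1.0]]
contact_force: [-0.5, 0.2, 5.1]
opening: 0.658
grip_force: 18.6
time: 36.65
tcp_pos: [0.4307, -0.3039, 0.1609]
tcp_rot: [[-0.772, 0.636, -0.001], [0.636, 0.772, 0.001], [0.002, 0.0, -1.0]]
contact_force: [-0.1, -0.2, -0.7]
opening: 0.653
grip_force: 18.8
pos [ 0.4307 -0.3039  0.1609] shift mm [269.7 410.9  11.4] rotvec [  0.05  -0.1  -43.5 ] q [-42.  26.  96.  -0.  58. -92.] t 36.6 F [-0.1 -0.2 -0.7] open 0.653 grip 18.8
```

View pics/w6.png

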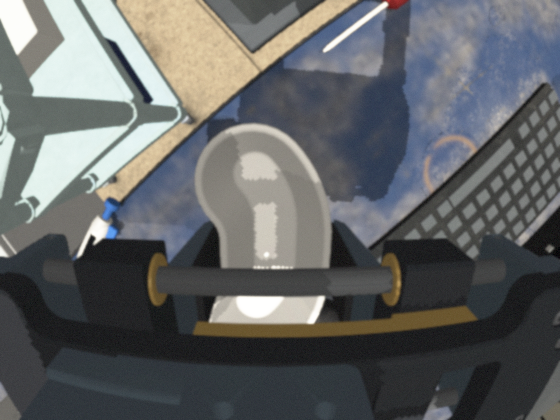

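The dish is held level across its mid-length (rim at (263,205), dent to the left = tool -y), 59 mm between the pads.

```bash
python3 -m creep '[0,0,0,0,0,-7,0,0,0,0,0,-7.5,0,0,0,0,0,-7.5,0,0,0,0,0,-7.5,0,0,0,0,0,-7,0,0,0,0,0,-7,-0.0073,0.0403,0,0,0,0,-0.0073,0.0403,0,0,0,0,-0.0073,0.0403,0,0,0,0,-0.0073,0.0403,0,0,0,0]'
python3 -m creep '[-0.0073,0.0403,0,0,0,0,-0.0073,0.0403,0,0,0,0,-0.0073,0.0403,0,0,0,0,-0.0073,0.0403,0,0,0,0,-0.0073,0.0403,0,0,0,0,-0.0073,0.0403,0,0,0,0,-0.0073,0.0403,0,0,0,0,-0.0073,0.0403,0,0,0,0,0,0,0,0,0,0,0,0,0,0,0,0]'
python3 -m creep '[0,0,0.015,0,0,0,0,0,0.015,0,0,0,0,0,0.01,0,0,0,0,0,0,0,0,0,0,0,0,0,0,0,0,0,0,0,0,0,0,0,0,0,0,0,0,0,0,0,0,0,0,0,0,0,0,0,0,0,0,0,0,0]'
python3 plan.py .484 .1847 .062 94
python3 - <<'E'
from h import *
i=robot.camera_info("wrist"); p,d=robot.camera("wrist")
np.savez("wrist7.npz",p=p,d=d,K=i['camera_matrix'],rvec=i['rvec'],tvec=i['tvec'])
q,_=robot.camera("side")
cv2.imwrite("pics/w7.png",cv2.resize(np.hstack([p,cv2.resize(q[170:310,220:360],(420,420))])[:,:,::-1],(798,342)))
E
```

```text
time: 37.7
tcp_pos: [0.4487, -0.1399, 0.1613]
tcp_rot: [[-0.998, -0.069, -0.001], [-0.069, 0.998, 0.001], [0.001, 0.001, -1.0]]
contact_force: [0.6, 0.1, -0.5]
opening: 0.659
grip_force: 18.8
time: 38.7
tcp_pos: [0.4844, 0.1849, 0.1611]
tcp_rot: [[-0.997, -0.072, -0.001], [-0.072, 0.997, -0.0], [0.001, -0.0, -1.0]]
contact_force: [-0.1, 0.7, -1.6]
opening: 0.654
grip_force: 18.9
time: 39.7
tcp_pos: [0.4849, 0.1843, 0.1221]
tcp_rot: [[-0.998, -0.07, 0.0], [-0.07, 0.998, 0.0], [-0.0, 0.0, -1.0]]
contact_force: [-0.6, 0.9, -1.7]
opening: 0.656
grip_force: 18.9
pos [0.4849 0.1843 0.1221] shift mm [ 0.9  0.5 60.1] rotvec [0.   0.01 0.01] q [ 14.  29. 100.  -0.  52. -80.] t 39.7 F [-0.6  0.9 -1.7] open 0.656 grip 18.9
```

View pics/w7.png

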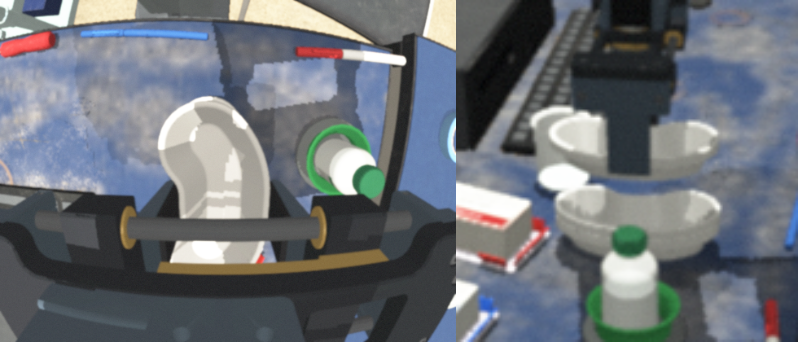

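The held dish hangs directly above the stack with the same orientation (held at (635,150), stack at (637,220) in the side half); the bottle is clear.

```bash
python3 -m creep '[0.001,0.0005,0.008,0,0,0,0,0,0.010,0,0,0,0,0,0.010,0,0,0,0,0,0.008,0,0,0,0,0,0.006,0,0,0,0,0,0.004,0,0,0,0,0,0.002,0,0,0,0,0,0.002,0,0,0,0,0,0,0,0,0,0,0,0,0,0,0]'
python3 -m creep '[0,0,0.001,0,0,0,0,0,0.001,0,0,0,0,0,0.001,0,0,0,0,0,0.001,0,0,0,0,0,0.001,0,0,0,0,0,0.001,0,0,0,0,0,0.001,0,0,0,0,0,0,0,0,0,0,0,0,0,0,0,0,0,0,0,0,0]'
python3 plan.py .484 .1847 .062 94
```

```text
time: 40.8
tcp_pos: [0.484, 0.1847, 0.0722]
tcp_rot: [[-0.998, -0.07, 0.0], [-0.07, 0.998, 0.0], [-0.0, 0.0, -1.0]]
contact_force: [-0.7, 0.4, -2.2]
opening: 0.652
grip_force: 18.9
time: 41.8
tcp_pos: [0.484, 0.1843, 0.0651]
tcp_rot: [[-0.998, -0.07, 0.0], [-0.07, 0.998, -0.001], [-0.0, -0.001, -1.0]]
contact_force: [-0.5, -6.6, 4.7]
opening: 0.651
grip_force: 19.7
pos [0.484  0.1843 0.0651] shift mm [-0.1  0.4  3.1] rotvec [-0.03  0.01  0.01] q [ 14.  34. 102.  -0.  44. -80.] t 41.8 F [-0.5 -6.6  4.7] open 0.651 grip 19.7
```

```bash
python3 -m creep '[0,-0.001,0,0,0,0,0,-0.001,0,0,0,0,0,0,0.001,0,0,0,0,0,0.001,0,0,0,0,0,0.0007,0,0,0,0,0,0,0,0,0,0,0,0,0,0,0,0,0,0,0,0,0,0,0,0,0,0,0,0,0,0,0,0,0]'
python3 plan.py .484 .1847 .062 94
```

```text
time: 42.8
tcp_pos: [0.4844, 0.1831, 0.0628]
tcp_rot: [[-0.998, -0.07, 0.001], [-0.07, 0.998, 0.001], [-0.001, 0.001, -1.0]]
contact_force: [-2.3, 3.1, 12.5]
opening: 0.658
grip_force: 19.0
pos [0.4844 0.1831 0.0628] shift mm [0.2 1.7 0.8] rotvec [ 0.03  0.06 -0.  ] q [ 14.  34. 102.   0.  43. -80.] t 42.8 F [-2.3  3.1 12.5] open 0.658 grip 19.0
```

```bash
python3 -m creep '[0,0,0,0,0,0,0,0,0,0,0,0,0,0,0,0,0,0,0,0,0,0,0,0,0,0,0,0,0,0,0,0,0,0,0,0,0,0,-0.02,0,0,0,0,0,-0.03,0,0,0,0,0,-0.03,0,0,0,0,0,-0.03,0,0,0]' 1
python3 -m creep '[0.01,0,-0.02,0,0,0,0.02,0,0,0,0,0,0.03,0,0,0,0,0,0.03,0,0,0,0,0,0.03,0,0,0,0,0,0,0,0,0,0,0,0,0,0,0,0,0,0,0,0,0,0,0,0,0,0,0,0,0,0,0,0,0,0,0]'
python3 - <<'E'
from h import *
print(robot.read_state()['tcp_pos'],robot.read_state()['contact_force'])
i=robot.camera_info("wrist"); w,_=robot.camera("wrist")
Z=[]
for n in ("scene","side"):
    p,d=robot.camera(n); np.savez(n+"9.npz",p=p,d=d); W=cloud(n,d); p0,d0=load(n); W0=cloud(n,d0)
    for nm,(x,y,r,z0,z1) in dict(stackrim=(.484,.182,.085,.03,.08),cup=(.577,.072,.035,.04,.075),sq=(.735,.11,.04,.06,.13)).items():
        for A in (W0,W):
            q=A[(np.hypot(A[...,0]-x,A[...,1]-y)<r)&(A[...,2]>z0)&(A[...,2]<z1)]
            if len(q): print(n,nm,len(q),np.median(q,0).round(4),np.percentile(q[:,2],[85,95,98]).round(4))
s=p
cv2.imwrite("pics/f.png",np.hstack([cv2.resize(s[180:330,170:370],(560,420)),cv2.resize(w,(240,420))[:, :]])[:,:,::-1])
E
```

```text
time: 43.8
tcp_pos: [0.4837, 0.1826, 0.1734]
tcp_rot: [[-0.998, -0.07, -0.0], [-0.07, 0.998, -0.0], [0.0, -0.0, -1.0]]
contact_force: [0.5, 0.1, -0.4]
opening: 1.001
grip_force: 0.0
time: 44.8
tcp_pos: [0.3649, 0.1743, 0.1922]
tcp_rot: [[-0.998, -0.07, 0.0], [-0.07, 0.998, -0.0], [-0.0, -0.0, -1.0]]
contact_force: [0.7, -0.5, 0.1]
opening: 0.997
grip_force: 0.0
[0.36488422 0.17431151 0.19221573] [ 0.67164796 -0.45645259  0.12272739]
scene stackrim 409 [0.4888 0.1795 0.0372] [0.0414 0.0426 0.0432]
scene stackrim 680 [0.4888 0.1794 0.043 ] [0.0507 0.0524 0.0533]
scene cup 262 [0.5777 0.0735 0.0545] [0.0637 0.0654 0.0666]
scene cup 265 [0.5786 0.0742 0.0545] [0.0639 0.0656 0.0663]
scene sq 223 [0.7068 0.0882 0.1002] [0.1161 0.1243 0.1269]
scene sq 300 [0.7095 0.09   0.1068] [0.1218 0.1259 0.1284]
side stackrim 800 [0.4829 0.1664 0.0367] [0.0407 0.0418 0.0425]
side stackrim 1320 [0.4832 0.1666 0.0427] [0.0503 0.0517 0.0527]
side cup 428 [0.5767 0.0776 0.0545] [0.0634 0.0652 0.066 ]
side cup 427 [0.5771 0.0751 0.0546] [0.0637 0.0654 0.0664]
side sq 776 [0.7225 0.1238 0.0966] [0.118  0.1248 0.1276]
side sq 769 [0.7221 0.1238 0.0968] [0.1182 0.125  0.1272]
```

View pics/f.png

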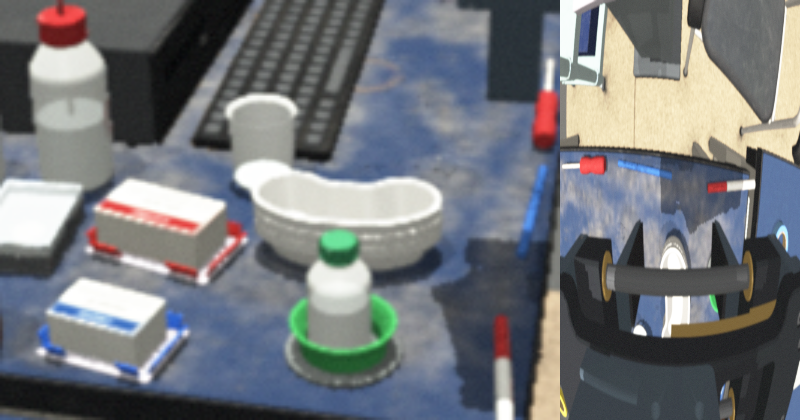

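The final view shows both boxes flat in their cradles, the bottle upright in the well, and the dish nested. Its rim sits 10 mm above the old stack rim, so it is fully home. The beaker and squeeze bottle have not moved.

```bash
python3 -c "
from rig import robot
print(robot.close_job())"
```

```text
the job is handed in; nothing more can be done
None
```

The kit is put away and the job handed in: both boxes are flat in their cradles, the green-capped bottle is upright in its well, the kidney dish is fully home on the stack, and the beaker and squeeze bottle are untouched; it took about 45 s of the 115 s.

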